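# Unlock the syringe box and sort the syringes

### The arm

A 6-joint arm with a two-finger parallel gripper is mounted at the origin on a cart in front of the work surface, level with it; the furniture and walls round the work are solid. World frame = base frame: x ahead of the robot, y to its left, z up, the work surface at z = 0. Lengths are in m, angles in rad, forces in N, time in s.
With the tool pointing down it reaches from about 0.3 to 0.775 m from the base axis. Payload 14.6 kg.
Tool frame: the origin (TCP) lies at the very end of the fingers, on their centre line; the grasp point (between the pads) lies 19 mm behind it; z points along the fingers, y is the line along which they close (so a half turn about z gives the same grasp; the last joint's range is limited). The gripper opens to 94 mm and grips with 3 to 60 N. Pads are 16 mm wide; open, the fingers measure 119 mm over their backs; the gripper's body (75 mm by 177 mm) begins 78 mm behind the grasp point.
Start: joints at [-1.383, 0.3, 1.521, -0, 1.321, -0.067], TCP at [0.139, -0.532, 0.205] pointing down, gripper open.
Joint ranges: [-3.03, 3.03], [-0.79, 2.21], [0.23, 2.52], [-1.04, 4.18], [0, 3.07], [-2.55, 2.55]. Speed limits (rad/s): [2.22, 2.22, 2.57, 3.14, 3.14, 3.14].

### API

Orientations are given as [roll, pitch, yaw] about the fixed x, y, z axes, in that order (R = Rz(yaw) Ry(pitch) Rx(roll)).
In Python, from station import status, vision, order, silhouettes gives the robot as it stands. The module is installed in compiled form; this text tells all that it offers.
- The arm moves only by the shell command python3 -m pendant 'ROWS' [FORCE]. ROWS is JSON, one flat list of numbers, 7 for each row, row after row: the shift along the tool's x, y, z in units of 500 mm (1.0 is 500 mm), then the turn, a rotation vector about the tool's x, y, z in units of 90 degrees (1.0 is 90 degrees), then the opening, from -1 (shut) to 1 (fully open). A call has 1 to 12 rows; each row is the pose to reach, as a shift and turn from the pose commanded when the call began, along the tool's axes at that moment; what a row does not reach only later rows make up. A row lasts 1/10 s, in which the tool goes at most 50 mm and 8.59 degrees, less where a joint would pass 70% of its speed; a pose out of reach is approached as far as the arm can. A call with a number of a shift or a turn outside -1 to 1 is refused whole. A call with a gripper value outside its range is refused whole. The fingers move at their own pace and stop on an object; FORCE is the grip in N (left out, the last holds). Time passes only in rows, so rows that repeat a pose let the fingers close. It gives the time, the measured TCP pose, the force, the opening and the grip force at its end, in the units of the state.
- status.get_obs(): the state, without advancing time (a new reading comes with each control period).
- vision.camera(name): name is "scene" or "top" or "wrist"; returns a dict with "pixels" (480x640x3 uint8, red, green, blue), "K" (3x3 intrinsics, pixels), "R" (3x3) and "t" (3): a world point X has camera coordinates R X + t. Camera axes: x right, y down, z forward; pixel columns grow to the right and rows downward; lengths in m; the calibration is good to about 2 mm. A picture is of the moment at which its call begins. There is no depth.
- order.hand_in(): hands the job in; it is judged then, once.
Trained networks look in a picture, given as the dict that the camera call returned (one of the last four; its "shot" number tells which), for a name from the list of things; names that differ only in an ending like _2 or _b are one class to them, and where a whole thing is asked for, a point or a joint stands for the part that bears it (a point fixed in the world has none). Each returns a list of dicts, best first, with "score" (0 to 1); they miss things now and then, are a little off and sometimes report something else, mostly with a low value. They report only what shows in the picture. A call takes as long as a camera call. They do not tell look-alikes from the thing itself.
- silhouettes(target, picture): "region" (480x640 bool, what is visible of it) and "extent" ([left, top, right, bottom] in pixels, round what is visible of it).
The state is a dict: "time_s": time; "qpos": joint angles; "joint_vel": joint speeds; "tau": joint torques, N m; "ee_pos": TCP position; "eef_rot": TCP orientation; "force": force on the tool from outside, world axes, zero at the start; "moment": the same for the moment, N m; "grip_width": finger opening in m; "grip_force": force on a finger pad.
Only numpy, scipy, OpenCV 4.12 (cv2) and the standard library are available. Lean on these libraries where they do the work, as an engineer would, in place of code of your own. Each camera call takes 0.05 s, during which the arm holds its last target. There are 200 camera calls.

### The job

Open the lock box: turn its three dials one at a time so that the pointers stand at the code, left dial blue, middle dial yellow, right dial green, then lift the loose blue lid off by its knob and lay it flat, right way up, on the bare worktop clear of the box. Lay every filled syringe (blue plunger drawn out) in the lock box and every spent one (plunger pushed home) in the green case pan, without shifting their plungers. Leave the dials at the code and the lid off, and do not disturb the casts, bottle and articulator around.

Things in the scene. Friction and masses are not known exactly. Their poses are not given: they have to be found in the camera images.
- lock_box: Grey lock box, fixed. Origin on the worktop under the centre of its compartment; x away from the dials (away from the robot), y left, z up. Compartment open on top, inside 124 (x) x 208 mm (y), floor 4 mm, walls 4 mm thick, rim 50 mm high. Dial panel 222 mm wide, 46 mm high, from x = -66 to -138 mm; vertical dial axes at x = -98 mm, y = 74 (left), 0 (middle), -74 mm (right).
- lid: Loose blue lid, 0.2-0.4 kg, x -74 to 66, y +-108 mm, 10 mm thick, axes as the box. Origin: centre of underside, 44 mm up when closed, 0 lying flat. Lower 6 mm (121 x 205) sits in the rim, 1.5 mm play. Central knob: black head 32 mm across, 24 to 40 mm above origin, on 18 mm stem. Front edge lies 4 mm under the dials' cam plates, clear only when all are at code; then lifts straight up.
- dial_left (a joint): left dial, -1.5 to 1.5 rad, stays where left (0.04 N m). 0: white pointer to the front (box -x); positive = anticlockwise from above, pointer goes right. Studs round it, left to right: red -1.2, yellow -0.6, green 0, blue 0.6, white 1.2 rad; code blue. Black bar grip along the pointer, on the axis, 32 mm long, 12 thick, 60 to 86 mm above the worktop, over a cam plate of radius 28 mm.
- dial_middle (a joint): middle dial, -1.5 to 1.5 rad, stays where left (0.04 N m). 0: white pointer to the front (box -x); positive = anticlockwise from above, pointer goes right. Studs round it, left to right: red -1.2, yellow -0.6, green 0, blue 0.6, white 1.2 rad; code yellow. Black bar grip along the pointer, on the axis, 32 mm long, 12 thick, 60 to 86 mm above the worktop, over a cam plate of radius 28 mm.
- dial_right (a joint): right dial, -1.5 to 1.5 rad, stays where left (0.04 N m). 0: white pointer to the front (box -x); positive = anticlockwise from above, pointer goes right. Studs round it, left to right: red -1.2, yellow -0.6, green 0, blue 0.6, white 1.2 rad; code green. Black bar grip along the pointer, on the axis, 32 mm long, 12 thick, 60 to 86 mm above the worktop, over a cam plate of radius 28 mm.
- syringe_1: White syringe lying down, 0.06 kg; may be absent (None). Origin on the supporting surface under mid-barrel, z up, x along it to the orange nozzle. Barrel 24 mm diameter, x = -28 to 28 mm; flange 34 mm wide, 24 high at x = -26; nozzle to x = 38. Blue plunger with 22 mm thumb disc at the -x end, reaching x = -32 (home) to -64 mm (drawn out).
- plunger_1 (a joint): how far the plunger of syringe_1 stands drawn out, m: about 0.03 drawn out (filled), 0 to 0.003 pushed home (spent); slides with 2.5 N of friction
- syringe_2: White syringe lying down, 0.06 kg; may be absent (None). Origin on the supporting surface under mid-barrel, z up, x along it to the orange nozzle. Barrel 24 mm diameter, x = -28 to 28 mm; flange 34 mm wide, 24 high at x = -26; nozzle to x = 38. Blue plunger with 22 mm thumb disc at the -x end, reaching x = -32 (home) to -64 mm (drawn out).
- plunger_2 (a joint): how far the plunger of syringe_2 stands drawn out, m: about 0.03 drawn out (filled), 0 to 0.003 pushed home (spent); slides with 2.5 N of friction
- syringe_3: White syringe lying down, 0.06 kg; may be absent (None). Origin on the supporting surface under mid-barrel, z up, x along it to the orange nozzle. Barrel 24 mm diameter, x = -28 to 28 mm; flange 34 mm wide, 24 high at x = -26; nozzle to x = 38. Blue plunger with 22 mm thumb disc at the -x end, reaching x = -32 (home) to -64 mm (drawn out).
- plunger_3 (a joint): how far the plunger of syringe_3 stands drawn out, m: about 0.03 drawn out (filled), 0 to 0.003 pushed home (spent); slides with 2.5 N of friction
- syringe_4: White syringe lying down, 0.06 kg; may be absent (None). Origin on the supporting surface under mid-barrel, z up, x along it to the orange nozzle. Barrel 24 mm diameter, x = -28 to 28 mm; flange 34 mm wide, 24 high at x = -26; nozzle to x = 38. Blue plunger with 22 mm thumb disc at the -x end, reaching x = -32 (home) to -64 mm (drawn out).
- plunger_4 (a joint): how far the plunger of syringe_4 stands drawn out, m: about 0.03 drawn out (filled), 0 to 0.003 pushed home (spent); slides with 2.5 N of friction
- syringe_5: White syringe lying down, 0.06 kg; may be absent (None). Origin on the supporting surface under mid-barrel, z up, x along it to the orange nozzle. Barrel 24 mm diameter, x = -28 to 28 mm; flange 34 mm wide, 24 high at x = -26; nozzle to x = 38. Blue plunger with 22 mm thumb disc at the -x end, reaching x = -32 (home) to -64 mm (drawn out).
- plunger_5 (a joint): how far the plunger of syringe_5 stands drawn out, m: about 0.03 drawn out (filled), 0 to 0.003 pushed home (spent); slides with 2.5 N of friction
- pan: Green open case pan, fixed, 154 (x) x 222 mm (y), long side pointing away from the robot. Origin on the worktop under its centre, z up. Inside 132 x 200 mm, walls 60 mm high, floor 2 mm. Two stacks of pans, 0.4 m tall, stand beyond its far end (world x over 0.57 m, y from about -0.27 m to the right): keep the wrist clear of them; the half nearer the robot is easiest.
- cast_white: bystander: white stone dental cast, 58 mm wide, 32 high; origin under its centre
- cast_yellow: bystander: yellow stone dental cast, 58 mm wide, 32 high; origin under its centre
- bottle_red: bystander: small bottle with a red cap, 47 mm across, 100 high; origin under its centre
- articulator: bystander: small articulator, 70 x 64 mm, 67 high; origin under its centre
Not all that is in view belongs to the job. Leave any red look-alike of the syringe_1 alone.

How it is judged:
On the way, in this order (a step that is already met when the one before it is completed fails the run):
1. all three dials stand at their code marks (left blue, middle yellow, right green, within 0.2 rad) (value of joint dial_left between 0.4 and 0.8 rad and value of joint dial_middle between -0.8 and -0.4 rad and value of joint dial_right between -0.2 and 0.2 rad), for 0.2 s.
2. the lid lies flat, right way up, on the worktop clear of the box, let go (horizontal distance between lid and lock_box above 0.16 m and height (world z) of lid below 0.012 m and angle between lid's own z axis and vertical below 0.1 rad and contact force between lid and the fingers below 0.1 N and linear speed of lid below 0.02 m/s), for 0.3 s.
At the end, for the whole second after the job is handed in: Dials within 0.2 rad of code; lid flat on the worktop (0.1 rad), over 160 mm from the compartment's centre, released; filled syringes inside the lock box, plungers out over 20 mm; spent ones inside the pan, plungers under 10 mm out, none over 40 mm above the floor; all at rest (all of step 1 and all of step 2 and x of syringe_1 in the frame of lock_box between -0.062 and 0.062 m and y of syringe_1 in the frame of lock_box between -0.104 and 0.104 m and z of syringe_1 in the frame of lock_box between -0.01 and 0.044 m and linear speed of each of syringe_1, syringe_2, syringe_3, syringe_4, syringe_5 below 0.02 m/s and value of joint each of plunger_1, plunger_2, plunger_3 above 0.02 m and x of syringe_2 in the frame of lock_box between -0.062 and 0.062 m and y of syringe_2 in the frame of lock_box between -0.104 and 0.104 m and z of syringe_2 in the frame of lock_box between -0.01 and 0.044 m and x of syringe_3 in the frame of lock_box between -0.062 and 0.062 m and y of syringe_3 in the frame of lock_box between -0.104 and 0.104 m and z of syringe_3 in the frame of lock_box between -0.01 and 0.044 m and x of syringe_4 in the frame of pan between -0.066 and 0.066 m and y of syringe_4 in the frame of pan between -0.1 and 0.1 m and z of syringe_4 in the frame of pan between -0.01 and 0.044 m and value of joint each of plunger_4, plunger_5 below 0.01 m and x of syringe_5 in the frame of pan between -0.066 and 0.066 m and y of syringe_5 in the frame of pan between -0.1 and 0.1 m and z of syringe_5 in the frame of pan between -0.01 and 0.044 m); the robot touches nothing.
It fails at once if a bystander (cast, bottle or articulator) is shifted by more than 40 mm (distance of any of cast_white, cast_yellow, bottle_red, articulator from where it was at the start of the episode above 0.04 m).
Of syringe_1, syringe_2, syringe_3, syringe_4, syringe_5 only 4 to 5 are there at a start; the rules pass over those that are not, and their reading is None.
At some moment in a run one of syringe_1, syringe_2, syringe_3, syringe_4, syringe_5 may be knocked a few centimetres aside while the robot is not near it.
Once in a run the grip may slacken for a moment while it holds something.
It also fails if it takes over 210 s, if anything falls off the work surface, if the arm or the gripper's body presses on something with over 40 N, if the wrist force passes 120 N, or if a joint passes its speed limit or range.

## Working session

There is one attempt and no reset: what is moved stays moved. The work goes in short steps, Python scripts to look and compute and a shell command to move; the robot and the scene stay as the last step left them, time stands still between calls to the robot, and variables do not carry over. Pictures are saved under pics/ and viewed, at most 14 in all, crops included, and the job is handed in when it is done.

```bash
mkdir -p pics; ls; python3 - <<'E'
from station import status, vision, silhouettes
import cv2, numpy as np
o=status.get_obs()
print({k:np.round(v,3).tolist() for k,v in o.items()})
for n in ("top","scene"):
    p=vision.camera(n); cv2.imwrite(f"pics/{n}0.png",p["pixels"][:,:,::-1])
    print(n,p["K"].tolist(),np.round(p["R"],4).tolist(),np.round(p["t"],4).tolist())
    for t in ("lock_box","lid","dial_left","syringe_1","plunger_1","pan","cast_white","cast_yellow","bottle_red","articulator"):
        print(t,[(round(float(s["score"]),2),list(map(int,s["extent"]))) for s in silhouettes(t,p)])
E
```

```text
pics
{'time_s': 0.0, 'qpos': [-1.383, 0.3, 1.522, -0.0, 1.321, -0.067], 'joint_vel': [0.001, -0.0, 0.001, 0.001, 0.0, -0.001], 'tau': [0.002, -53.181, -35.274, 0.071, 0.024, -0.0], 'ee_pos': [0.139, -0.532, 0.205], 'eef_rot': [-3.14, -0.0, 0.255], 'force': [-0.751, 0.265, 0.149], 'moment': [0.022, 0.02, -0.035], 'grip_force': 0.0, 'grip_width': 0.094}
top [[540.8806522746831, 0.0, 315.55896580565866], [0.0, 540.8806522746831, 248.4405367191642], [0.0, 0.0, 1.0]] [[0.0205, -0.9998, 0.0011], [-0.986, -0.0204, -0.1654], [0.1653, 0.0023, -0.9862]] [-0.0556, 0.5923, 1.4683]
lock_box [(0.73, [314, 291, 324, 324]), (0.6, [169, 236, 254, 313])]
lid [(0.7, [170, 234, 252, 288])]
dial_left [(0.52, [171, 285, 193, 303]), (0.18, [199, 288, 220, 305])]
syringe_1 [(0.71, [289, 248, 298, 279]), (0.63, [294, 207, 300, 236]), (0.6, [317, 248, 328, 276]), (0.57, [317, 289, 327, 323]), (0.46, [270, 290, 290, 310]), (0.21, [290, 185, 314, 208])]
plunger_1 []
pan [(0.57, [423, 281, 486, 366])]
cast_white [(0.52, [219, 182, 236, 208])]
cast_yellow [(0.61, [291, 184, 312, 205]), (0.45, [255, 177, 278, 195]
[... 346 characters left out ...]
404])]
lid [(0.85, [133, 272, 267, 357])]
dial_left [(0.81, [180, 333, 211, 365]), (0.55, [259, 246, 282, 267]), (0.19, [354, 272, 385, 305])]
syringe_1 [(0.83, [286, 269, 323, 290]), (0.79, [307, 296, 333, 321]), (0.77, [351, 274, 385, 303]), (0.77, [256, 247, 283, 269]), (0.56, [314, 256, 343, 276]), (0.45, [252, 295, 284, 320])]
plunger_1 [(0.71, [135, 294, 300, 403]), (0.7, [317, 257, 342, 278]), (0.68, [306, 284, 318, 293]), (0.53, [371, 292, 386, 302]), (0.44, [337, 265, 341, 274])]
pan []
cast_white [(0.57, [157, 264, 189, 288])]
cast_yellow [(0.88, [240, 232, 262, 253]), (0.62, [258, 246, 282, 266])]
bottle_red [(0.65, [203, 222, 227, 263])]
articulator [(0.63, [318, 203, 352, 234])]
```

```bash
python3 - <<'E'
import cv2
a=cv2.imread("pics/top0.png")[170:335,160:410]; cv2.imwrite("pics/top0c.png",cv2.resize(a,None,fx=3.2,fy=3.2,interpolation=cv2.INTER_CUBIC))
a=cv2.imread("pics/scene0.png")[200:420,120:400]; cv2.imwrite("pics/scene0c.png",cv2.resize(a,None,fx=2.7,fy=2.7,interpolation=cv2.INTER_CUBIC))
E
```

```text
(no output)
```

View pics/top0c.png

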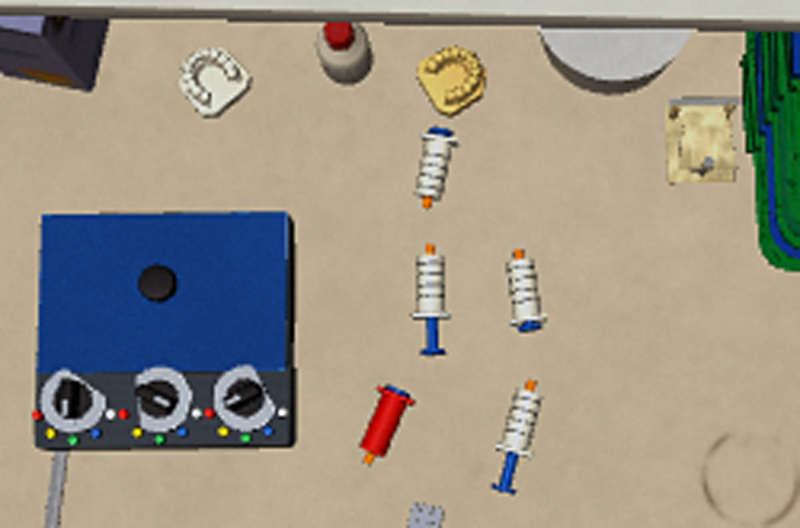

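View pics/scene0c.png

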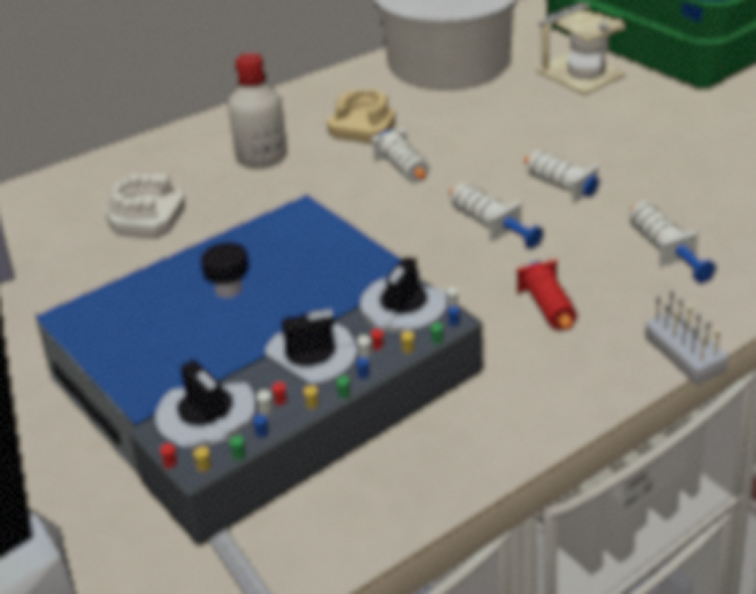

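```bash
cat > h.py <<'E'
import numpy as np, cv2
from scipy.spatial.transform import Rotation as Ro
from station import status, vision, order, silhouettes
def ray(p,u,v,z):
    "world point at height z seen at pixel u,v"
    d=p["R"].T@np.linalg.inv(p["K"])@[u,v,1.]; c=-p["R"].T@p["t"]
    return c+d*(z-c[2])/d[2]
def px(p,X):
    c=p["K"]@(p["R"]@np.asarray(X,float)+p["t"]); return c[:2]/c[2]
def go(x,y,z,yaw,frm=None):
    "row numbers for going from the present pose to x,y,z, tool down, yaw"
    o=status.get_obs(); P,r=(o["ee_pos"],o["eef_rot"]) if frm is None else (frm[:3],[np.pi,0,frm[3]])
    R0=Ro.from_euler("xyz",r); d=R0.inv().apply(np.array([x,y,z])-P)/.5
    w=(R0.inv()*Ro.from_euler("xyz",[np.pi,0,yaw])).as_rotvec()/(np.pi/2)
    print("from",np.round(P,4),np.round(r,3),"row",np.round(d,4).tolist(),np.round(w,4).tolist())
def shot(n,f,crop=None,s=1):
    p=vision.camera(n); a=p["pixels"][:,:,::-1]
    if crop: a=a[crop[1]:crop[3],crop[0]:crop[2]]
    cv2.imwrite("pics/"+f,cv2.resize(a,None,fx=s,fy=s,interpolation=cv2.INTER_CUBIC)); return p
E
python3 - <<'E'
from h import *
p=vision.camera("top")
f=lambda x,y:(160+x/3.2,170+y/3.2)
for n,x,y,z in [("knob",157,280,.084),("dL",73,394,.086),("dM",157,394,.086),("dR",242,394,.086),("lidFL",42,214,.054),("lidFR",290,212,.054),("frontL",37,446,.046),("frontR",290,446,.046),
 ("A",435,168,.012),("B",430,290,.012),("C",522,287,.012),("D",520,425,.012),("Bnoz",430,248,.01),("Bdisc",431,352,.01),("Dnoz",531,384,.01),("Ddisc",504,490,.01),("Anoz",427,203,.01),("Adisc",439,131,.01),("Cnoz",518,254,.01),("Cdisc",528,327,.01),("red",385,420,.012)]:
    print(n,np.round(ray(p,*f(x,y),z),3)[:2])
for s in silhouettes("pan",p)[:1]:
    l,t,r,b=s["extent"]; print("pan",[np.round(ray(p,u,v,.06)[:2],3) for u,v in((l,t),(r,t),(r,b),(l,b))])
w=vision.camera("wrist"); print("wristcam",w["K"],w["R"],-w["R"].T@w["t"])
go(.45,.2,.35,np.pi/2)
E
```

```text
knob [0.556 0.247]
dL [0.457 0.312]
dM [0.459 0.241]
dR [0.46 0.17]
lidFL [0.617 0.357]
lidFR [0.623 0.14 ]
frontL [0.415 0.35 ]
frontR [0.42  0.132]
A [0.675 0.015]
B [0.563 0.017]
C [ 0.567 -0.066]
D [ 0.444 -0.066]
Bnoz [0.601 0.018]
Bdisc [0.507 0.014]
Dnoz [ 0.481 -0.075]
Ddisc [ 0.387 -0.053]
Anoz [0.643 0.022]
Adisc [0.71  0.013]
Cnoz [ 0.598 -0.062]
Cdisc [ 0.532 -0.072]
red [0.446 0.053]
pan [array([ 0.503, -0.346]), array([ 0.506, -0.515]), array([ 0.28 , -0.508]), array([ 0.277, -0.343])]
wristcam [[393.28442357   0.         321.98693539]
 [  0.         393.28442357 239.45777605]
 [  0.           0.           1.        ]] [[ 2.52256955e-01 -9.67660146e-01  5.19786320e-04]
 [-9.35851534e-01 -2.43828182e-01  2.54420368e-01]
 [-2.46065712e-01 -6.46657501e-02 -9.67093587e-01]] [ 0.2102407  -0.51444646  0.38471287]
from [ 0.1386 -0.5322  0.2055] [ 3.142 -0.     0.255] row [0.9718, -1.2602, -0.2891] [0.0, 0.0, -0.8378]
```

```bash
python3 - <<'E'
from h import *
go(.33,-.15,.25,1.0)
go(.45,.2,.22,np.pi/2,[.33,-.15,.25,1.0])
E
```

```text
from [ 0.1386 -0.5322  0.2055] [ 3.142 -0.     0.255] row [0.5631, -0.6433, -0.0891] [0.0, -0.0, -0.4744]
from [ 0.33 -0.15  0.25] [3.142 0.    1.   ] row [0.7187, -0.1763, 0.06] [0.0, 0.0, -0.3634]
```

```bash
R='0.563,-0.643,-0.089,0,0,-0.474,1'; python3 -m pendant '[0.563,-0.643,-0.089,0,0,-0.474,1,0.563,-0.643,-0.089,0,0,-0.474,1,0.563,-0.643,-0.089,0,0,-0.474,1,0.563,-0.643,-0.089,0,0,-0.474,1,0.563,-0.643,-0.089,0,0,-0.474,1,0.563,-0.643,-0.089,0,0,-0.474,1,0.563,-0.643,-0.089,0,0,-0.474,1,0.563,-0.643,-0.089,0,0,-0.474,1,0.563,-0.643,-0.089,0,0,-0.474,1,0.563,-0.643,-0.089,0,0,-0.474,1,0.563,-0.643,-0.089,0,0,-0.474,1]' 20
python3 -m pendant '[0.719,-0.176,0.06,0,0,-0.363,1,0.719,-0.176,0.06,0,0,-0.363,1,0.719,-0.176,0.06,0,0,-0.363,1,0.719,-0.176,0.06,0,0,-0.363,1,0.719,-0.176,0.06,0,0,-0.363,1,0.719,-0.176,0.06,0,0,-0.363,1,0.719,-0.176,0.06,0,0,-0.363,1,0.719,-0.176,0.06,0,0,-0.363,1,0.719,-0.176,0.06,0,0,-0.363,1,0.719,-0.176,0.06,0,0,-0.363,1]'
python3 - <<'E'
from h import *
o=status.get_obs(); print(o["ee_pos"],o["eef_rot"],o["time_s"])
p=shot("wrist","w1.png"); import pickle; pickle.dump(p,open("w1.pkl","wb"))
E
```

```text
time_s: 2.35
ee_pos: [0.3301, -0.1501, 0.25]
eef_rot: [3.141, 0.0, 1.001]
force: [0.1, 0.0, 0.3]
grip_width: 0.0944
grip_force: 0.0
time_s: 3.35
ee_pos: [0.4507, 0.1986, 0.2194]
eef_rot: [-3.141, 0.001, 1.569]
force: [-1.0, -0.0, 0.8]
grip_width: 0.0938
grip_force: 0.0
[0.45066481 0.1985535  0.21943217] [-3.14055653e+00  6.39520656e-04  1.56873607e+00] 3.35
```

View pics/w1.png

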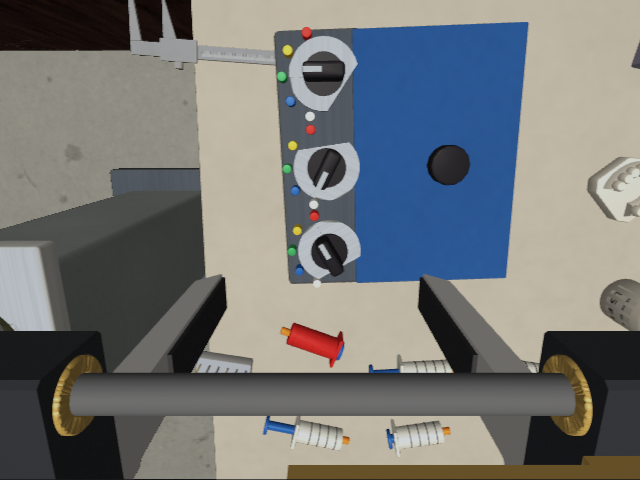

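```bash
python3 - <<'E'
from h import *; import pickle
from scipy.optimize import least_squares
p=pickle.load(open("w1.pkl","rb"))
pts=[((.066,.108,.054),(527,22)),((.066,-.108,.054),(506,277)),((-.138,.111,.046),(275,31)),((-.138,-.111,.046),(289,283)),((0,0,.084),(448,165))]
def W(q,X): c,s=np.cos(q[2]),np.sin(q[2]); return [q[0]+c*X[0]-s*X[1],q[1]+s*X[0]+c*X[1],X[2]]
r=least_squares(lambda q:np.concatenate([px(p,W(q,X))-u for X,u in pts]),[.55,.24,0])
print("box",r.x,"res",r.fun.round(1))
for y in (.074,0,-.074): X=W(r.x,(-.098,y,.086)); print(np.round(X,4),px(p,X).round(1))
a=p["pixels"][:,:,::-1]
cv2.imwrite("pics/dials.png",np.hstack([cv2.resize(a[y-40:y+40,285:365],None,fx=3.3,fy=3.3,interpolation=cv2.INTER_CUBIC) for y in (72,166,252)]))
E
```

```text
box [0.55216073 0.24864786 0.03362697] res [ 1.7 -1.  -0.3  1.2 -3.  -1.4 -1.2  2.3  2.4  0.4]
[0.4517 0.3193 0.086 ] [322.9  68.7]
[0.4542 0.2454 0.086 ] [326.2 170.1]
[0.4567 0.1714 0.086 ] [329.1 259.8]
```

View pics/dials.png

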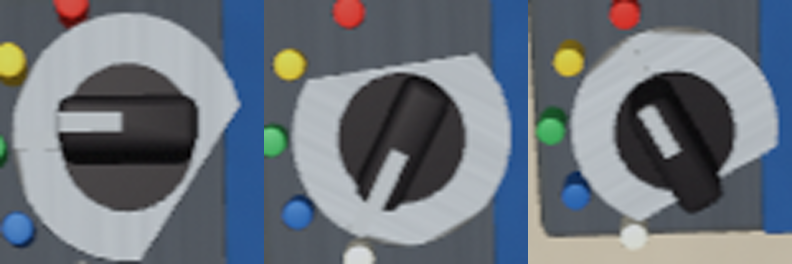

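```bash
python3 - <<'E'
from h import *
go(.4517,.3193,.13,np.pi)
go(.4517,.3193,.066,np.pi,[.4517,.3193,.13,np.pi])
print(.634/(np.pi/2))
E
```

```text
from [0.4506 0.1983 0.2198] [-3.141  0.     1.568] row [0.2421, 0.0015, 0.1795] [-0.0004, -0.0, -1.0018]
from [0.4517 0.3193 0.13  ] [3.142 0.    3.142] row [0.0, -0.0, 0.128] [0.0, 0.0, 0.0]
0.4036169356810466
```

```bash
python3 -m pendant '[0.242,0.0015,0.18,0,0,-1,-0.1,0.242,0.0015,0.18,0,0,-1,-0.1,0.242,0.0015,0.18,0,0,-1,-0.1,0.242,0.0015,0.18,0,0,-1,-0.1,0.242,0.0015,0.18,0,0,-1,-0.1,0.242,0.0015,0.18,0,0,-1,-0.1,0.242,0.0015,0.18,0,0,-1,-0.1,0.242,0.0015,0.18,0,0,-1,-0.1,0.242,0.0015,0.18,0,0,-1,-0.1,0.242,0.0015,0.18,0,0,-1,-0.1,0.242,0.0015,0.18,0,0,-1,-0.1,0.242,0.0015,0.18,0,0,-1,-0.1]' 20
python3 -m pendant '[0,0,0.064,0,0,0,-0.1,0,0,0.128,0,0,0,-0.1,0,0,0.128,0,0,0,-0.1,0,0,0.128,0,0,0,-0.1,0,0,0.128,0,0,0,-1,0,0,0.128,0,0,0,-1,0,0,0.128,0,0,0,-1,0,0,0.128,0,0,0,-1,0,0,0.128,0,0,0,-1,0,0,0.128,0,0,0,-1]' 20
```

```text
time_s: 4.6
ee_pos: [0.452, 0.3193, 0.1304]
eef_rot: [3.141, 0.001, 3.139]
force: [0.1, 0.2, 0.0]
grip_width: 0.0423
grip_force: 0.0
time_s: 5.6
ee_pos: [0.4515, 0.3205, 0.0665]
eef_rot: [-3.141, 0.0, 3.14]
force: [-0.9, -4.6, 6.1]
grip_width: 0.0119
grip_force: 20.0
```

```bash
python3 -m pendant '[0,0,0,0,0,-0.08,-1,0,0,0,0,0,-0.16,-1,0,0,0,0,0,-0.24,-1,0,0,0,0,0,-0.32,-1,0,0,0,0,0,-0.404,-1,0,0,0,0,0,-0.404,-1,0,0,0,0,0,-0.404,-1,0,0,0,0,0,-0.404,-0.3,0,0,0,0,0,-0.404,-0.3,0,0,-0.1,0,0,-0.404,-0.3,0,0,-0.128,0,0,-0.404,-0.3,0,0,-0.128,0,0,-0.404,-0.3]'
python3 - <<'E'
from h import *
go(.4542,.2454,.13,np.pi+1.134)
E
```

```text
time_s: 6.8
ee_pos: [0.4522, 0.3215, 0.1322]
eef_rot: [-3.141, 0.004, -2.508]
force: [0.4, 0.1, -1.6]
grip_width: 0.0328
grip_force: 0.0
from [0.4522 0.3215 0.1322] [-3.141  0.004 -2.508] row [0.087, -0.1251, 0.004] [-0.0008, 0.0027, -0.3186]
```

```bash
python3 -m pendant '[0.086,-0.124,0.004,0,0,-0.319,-0.2,0.086,-0.124,0.004,0,0,-0.319,-0.2,0.086,-0.124,0.004,0,0,-0.319,-0.2,0.086,-0.124,0.004,0,0,-0.319,-0.2,0.086,-0.124,0.004,0,0,-0.319,-0.2,0.086,-0.124,0.07,0,0,-0.319,-0.2,0.086,-0.124,0.132,0,0,-0.319,-0.2,0.086,-0.124,0.132,0,0,-0.319,-0.2,0.086,-0.124,0.132,0,0,-0.319,-1,0.086,-0.124,0.132,0,0,-0.319,-1,0.086,-0.124,0.132,0,0,-0.319,-1,0.086,-0.124,0.132,0,0,-0.319,-1]'
python3 -c "
from h import *; go(.4542,.2454,.066,np.pi+.034-.6)"
```

```text
time_s: 8.0
ee_pos: [0.4536, 0.2453, 0.0639]
eef_rot: [-3.141, 0.0, -2.007]
force: [1.5, 0.0, -2.6]
grip_width: 0.0118
grip_force: 20.0
from [0.4536 0.2453 0.0639] [-3.141  0.    -2.007] row [-0.0007, -0.0009, -0.0041] [-0.0003, 0.0006, 1.0823]
```

```bash
python3 -m pendant '[0,0,0,0,0,0.09,-1,0,0,0,0,0,0.18,-1,0,0,0,0,0,0.27,-1,0,0,0,0,0,0.36,-1,0,0,0,0,0,0.45,-1,0,0,0,0,0,0.54,-1,0,0,0,0,0,0.6,-1,0,0,0,0,0,0.6,-1]'
python3 -m pendant '[0,0,0,0,0,0.09,-1,0,0,0,0,0,0.18,-1,0,0,0,0,0,0.27,-1,0,0,0,0,0,0.36,-1,0,0,0,0,0,0.45,-1,0,0,0,0,0,0.482,-1,0,0,0,0,0,0.482,-1,0,0,0,0,0,0.482,-0.2,0,0,0,0,0,0.482,-0.2,0,0,-0.1,0,0,0.482,-0.2,0,0,-0.132,0,0,0.482,-0.2,0,0,-0.132,0,0,0.482,-0.2]'
python3 -c "
from h import *; go(.4567,.1714,.13,np.pi+.034-1.02)"
```

```text
time_s: 8.8
ee_pos: [0.453, 0.2461, 0.0639]
eef_rot: [3.14, -0.0, -2.953]
force: [-1.5, 6.6, -1.9]
grip_width: 0.0118
grip_force: 20.0
time_s: 10.0
ee_pos: [0.4544, 0.2457, 0.1324]
eef_rot: [3.138, 0.003, 2.576]
force: [-1.1, -0.3, 0.4]
grip_width: 0.0374
grip_force: 0.0
from [0.4544 0.2457 0.1324] [3.138e+00 3.000e-03 2.576e+00] row [-0.0835, -0.1231, 0.0046] [0.0026, 0.0011, 0.2677]
```

```bash
python3 -m pendant '[-0.083,-0.122,0.004,0,0,0.267,-0.2,-0.083,-0.122,0.004,0,0,0.267,-0.2,-0.083,-0.122,0.004,0,0,0.267,-0.2,-0.083,-0.122,0.004,0,0,0.267,-0.2,-0.083,-0.122,0.004,0,0,0.267,-0.2,-0.083,-0.122,0.07,0,0,0.267,-0.2,-0.083,-0.122,0.13,0,0,0.267,-0.2,-0.083,-0.122,0.13,0,0,0.267,-0.2,-0.083,-0.122,0.13,0,0,0.267,-1,-0.083,-0.122,0.13,0,0,0.267,-1,-0.083,-0.122,0.13,0,0,0.267,-1,-0.083,-0.122,0.13,0,0,0.267,-1]'
python3 -m pendant '[0,0,0,0,0,-0.09,-1,0,0,0,0,0,-0.18,-1,0,0,0,0,0,-0.27,-1,0,0,0,0,0,-0.36,-1,0,0,0,0,0,-0.45,-1,0,0,0,0,0,-0.54,-1,0,0,0,0,0,-0.65,-1,0,0,0,0,0,-0.65,-1,0,0,0,0,0,-0.65,-0.2,0,0,0,0,0,-0.65,-0.2,0,0,-0.1,0,0,-0.65,-0.2,0,0,-0.2,0,0,-0.65,-0.2]'
python3 -c "
from h import *; go(.46,.2,.24,np.pi/2)"
```

```text
time_s: 11.2
ee_pos: [0.4566, 0.1725, 0.0656]
eef_rot: [3.138, -0.0, 2.157]
force: [3.4, 5.1, -1.9]
grip_width: 0.0119
grip_force: 20.0
time_s: 12.4
ee_pos: [0.4549, 0.1713, 0.1656]
eef_rot: [-3.141, -0.003, -3.106]
force: [0.7, 0.8, 0.9]
grip_width: 0.0371
grip_force: 0.0
from [0.4549 0.1713 0.1656] [-3.141e+00 -3.000e-03 -3.106e+00] row [-0.0119, 0.0569, -0.1488] [-0.0019, -0.001, 1.0228]
```

```bash
python3 -m pendant '[-0.012,0.057,-0.149,0,0,1,1,-0.012,0.057,-0.149,0,0,1,1,-0.012,0.057,-0.149,0,0,1,1,-0.012,0.057,-0.149,0,0,1,1,-0.012,0.057,-0.149,0,0,1,1,-0.012,0.057,-0.149,0,0,1,1,-0.012,0.057,-0.149,0,0,1,1,-0.012,0.057,-0.149,0,0,1,1,-0.012,0.057,-0.149,0,0,1,1,-0.012,0.057,-0.149,0,0,1,1,-0.012,0.057,-0.149,0,0,1,1,-0.012,0.057,-0.149,0,0,1,1]'
python3 - <<'E'
from h import *; import pickle
p=shot("wrist","w2.png"); pickle.dump(p,open("w2.pkl","wb"))
print(status.get_obs()["eef_rot"])
E
```

```text
time_s: 13.6
ee_pos: [0.4606, 0.2002, 0.2395]
eef_rot: [-3.141, 0.0, 1.606]
force: [-0.4, -0.1, -0.0]
grip_width: 0.0939
grip_force: 0.0
[-3.14145760e+00  1.27857086e-04  1.60862776e+00]
```

View pics/w2.png

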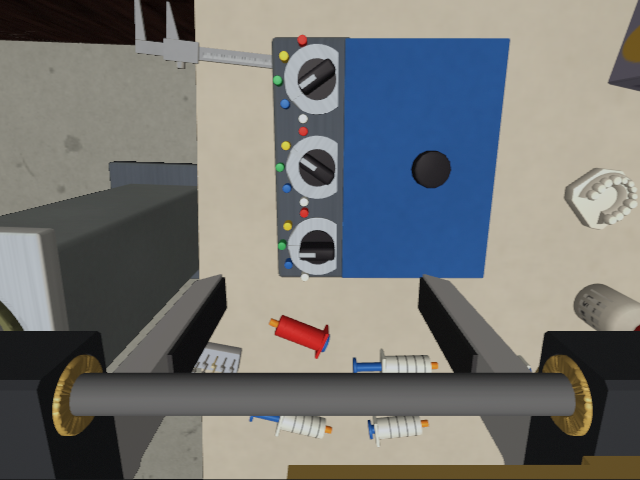

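```bash
python3 - <<'E'
from h import *; import pickle
from scipy.optimize import least_squares
p=shot("top","top1.png",(300,180,500,380),3)
f=lambda x,y:(160+x/3.2,170+y/3.2)
print("ring",[np.round(ray(p,*f(x,y),0)[:2],3) for x,y in((702,478),(798,478),(750,430),(750,525))])
print("artic",[np.round(ray(p,u,v,0)[:2],3) for u,v in((368,228),(395,228))])
w=pickle.load(open("w2.pkl","rb"))
pts=[((.066,.108,.054),(509,39)),((.066,-.108,.054),(484,277)),((-.138,.111,.046),(272,39)),((-.138,-.111,.046),(279,277)),((0,0,.084),(431,169))]
def W(q,X): c,s=np.cos(q[2]),np.sin(q[2]); return [q[0]+c*X[0]-s*X[1],q[1]+s*X[0]+c*X[1],X[2]]
r=least_squares(lambda q:np.concatenate([px(w,W(q,X))-u for X,u in pts]),[.55,.24,0])
print("box",r.x,"res",r.fun.round(1))
E
```

```text
ring [array([ 0.401, -0.228]), array([ 0.403, -0.314]), array([ 0.445, -0.271]), array([ 0.361, -0.271])]
artic [array([ 0.665, -0.195]), array([ 0.667, -0.274])]
box [0.55253656 0.24833204 0.03887622] res [ 1.1 -1.4  0.1  1.3 -2.3 -2.  -1.   2.1  1.9  1.3]
```

View pics/top1.png

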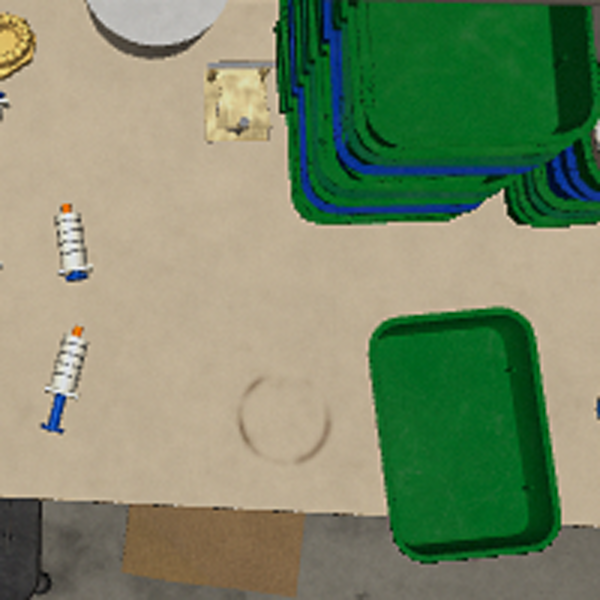

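```bash
python3 -c "
from h import *; go(.552,.2487,.13,1.606)"
```

```text
from [0.4606 0.2003 0.2395] [-3.142  0.     1.609] row [0.0897, 0.1864, 0.219] [-0.0001, 0.0, 0.0022]
```

```bash
python3 -m pendant '[0.09,0.186,0.12,0,0,0,0.4,0.09,0.186,0.219,0,0,0,0.4,0.09,0.186,0.219,0,0,0,0.4,0.09,0.186,0.219,0,0,0,0.4,0.09,0.186,0.3,0,0,0,0.4,0.09,0.186,0.358,0,0,0,0.4,0.09,0.186,0.358,0,0,0,0.4,0.09,0.186,0.358,0,0,0,-1,0.09,0.186,0.358,0,0,0,-1,0.09,0.186,0.358,0,0,0,-1,0.09,0.186,0.358,0,0,0,-1,0.09,0.186,0.358,0,0,0,-1]' 45
```

```text
time_s: 14.9
ee_pos: [0.5523, 0.2488, 0.0613]
eef_rot: [3.141, -0.0, 1.607]
force: [-2.1, -0.0, 6.0]
grip_width: 0.0313
grip_force: 45.0
```

Head gripped at 31 mm. Lift straight up slowly.

```bash
python3 -m pendant '[0,0,-0.02,0,0,0,-1,0,0,-0.04,0,0,0,-1,0,0,-0.06,0,0,0,-1,0,0,-0.09,0,0,0,-1,0,0,-0.12,0,0,0,-1,0,0,-0.16,0,0,0,-1,0,0,-0.2,0,0,0,-1,0,0,-0.24,0,0,0,-1,0,0,-0.24,0,0,0,-1]'
python3 - <<'E'
from h import *; print(status.get_obs()["grip_width"]); go(.47,-.19,.18,.036); go(.50,.03,.18,.8); go(.47,-.19,.18,.036,[.5,.03,.18,.8])
E
```

```text
time_s: 15.8
ee_pos: [0.553, 0.2491, 0.1842]
eef_rot: [3.136, -0.002, 1.607]
force: [-0.2, 0.0, -3.8]
grip_width: 0.0305
grip_force: 45.0
0.030508257972451287
from [0.553  0.2491 0.1842] [ 3.136e+00 -2.000e-03  1.607e+00] row [-0.8716, -0.198, 0.0058] [0.0017, -0.0035, 1.0003]
from [0.553  0.2491 0.1842] [ 3.136e+00 -2.000e-03  1.607e+00] row [-0.4341, -0.122, 0.0069] [0.0026, -0.0024, 0.5139]
from [0.5  0.03 0.18] [3.142 0.    0.8  ] row [-0.3574, 0.2635, 0.0] [-0.0, -0.0, 0.4864]
```

```bash
python3 -m pendant '[-0.04,-0.01,0.005,0,0,0.045,-1,-0.08,-0.02,0.005,0,0,0.09,-1,-0.13,-0.035,0.005,0,0,0.14,-1,-0.18,-0.05,0.005,0,0,0.2,-1,-0.23,-0.06,0.005,0,0,0.26,-1,-0.28,-0.075,0.005,0,0,0.32,-1,-0.33,-0.09,0.005,0,0,0.38,-1,-0.37,-0.1,0.005,0,0,0.43,-1,-0.41,-0.11,0.005,0,0,0.48,-1,-0.434,-0.122,0.005,0,0,0.514,-1,-0.434,-0.122,0.005,0,0,0.514,-1]'
python3 -m pendant '[-0.03,0.02,0,0,0,0.04,-1,-0.07,0.05,0,0,0,0.09,-1,-0.11,0.08,0,0,0,0.14,-1,-0.15,0.11,0,0,0,0.2,-1,-0.19,0.14,0,0,0,0.26,-1,-0.23,0.17,0,0,0,0.32,-1,-0.27,0.2,0,0,0,0.38,-1,-0.31,0.23,0,0,0,0.43,-1,-0.34,0.25,0,0,0,0.47,-1,-0.357,0.263,0,0,0,0.486,-1,-0.357,0.263,0,0,0,0.486,-1]'
python3 - <<'E'
from h import *; print(status.get_obs()["grip_width"]); go(.47,-.19,.022,.036)
p=shot("scene","s2.png",(240,130,640,400),2)
E
```

```text
time_s: 16.9
ee_pos: [0.4983, 0.0287, 0.1777]
eef_rot: [-3.141, 0.0, 0.797]
force: [1.0, 1.4, -3.4]
grip_width: 0.0311
grip_force: 45.0
time_s: 18.0
ee_pos: [0.469, -0.1903, 0.1778]
eef_rot: [-3.141, 0.0, 0.037]
force: [-0.3, -0.5, -4.3]
grip_width: 0.0311
grip_force: 45.0
0.031071434571741524
from [ 0.469  -0.1903  0.1778] [-3.141  0.     0.037] row [0.0021, -0.0005, 0.3115] [-0.0001, 0.0001, 0.0006]
```

View pics/s2.png

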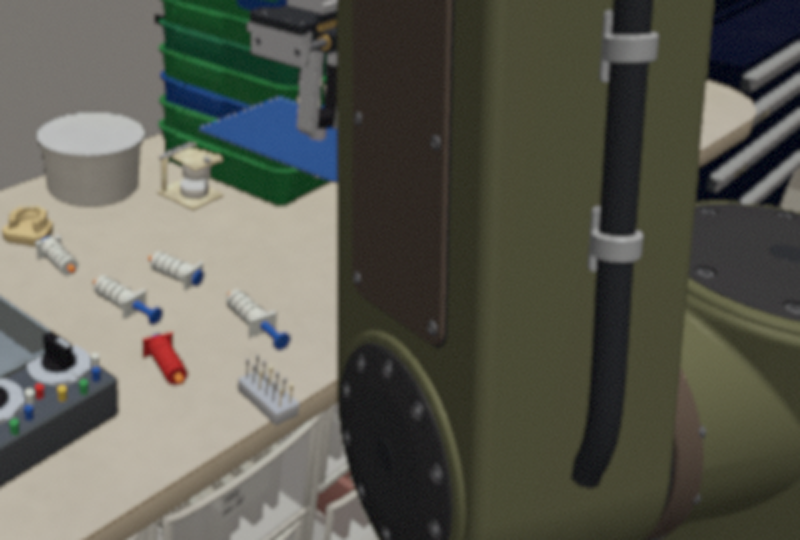

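```bash
python3 -m pendant '[0,0,0.06,0,0,0,-1,0,0,0.12,0,0,0,-1,0,0,0.18,0,0,0,-1,0,0,0.23,0,0,0,-1,0,0,0.27,0,0,0,-1,0,0,0.295,0,0,0,-1,0,0,0.308,0,0,0,-1,0,0,0.316,0,0,0,-1,0,0,0.319,0,0,0,-1,0,0,0.319,0,0,0,-1]'
```

```text
time_s: 19.05
ee_pos: [0.4692, -0.1901, 0.0189]
eef_rot: [3.141, -0.001, 0.037]
force: [0.3, 0.1, -4.0]
grip_width: 0.0312
grip_force: 45.0
```

```bash
python3 -m pendant '[0,0,0.004,0,0,0,-1,0,0,0.004,0,0,0,-1,0,0,0.004,0,0,0,-1]'
python3 -m pendant '[0,0,0,0,0,0,0.4,0,0,0,0,0,0,0.4,0,0,0,0,0,0,0.4,0,0,0,0,0,0,0.4,0,0,-0.1,0,0,0,0.4,0,0,-0.2,0,0,0,0.4,0,0,-0.3,0,0,0,0.4,0,0,-0.44,0,0,0,1,0,0,-0.44,0,0,0,1]'
python3 - <<'E'
from h import *; go(.45,-.05,.24,np.pi/2)
E
```

```text
time_s: 19.35
ee_pos: [0.4694, -0.1902, 0.0174]
eef_rot: [3.141, -0.001, 0.036]
force: [-0.6, 1.3, 6.5]
grip_width: 0.0311
grip_force: 45.0
time_s: 20.25
ee_pos: [0.4698, -0.1905, 0.2414]
eef_rot: [3.139, -0.006, 0.036]
force: [-0.2, 0.6, -0.2]
grip_width: 0.0781
grip_force: 0.0
from [ 0.4698 -0.1905  0.2414] [ 3.139 -0.006  0.036] row [-0.0293, -0.2822, 0.0018] [0.0043, -0.0014, -0.9768]
```

```bash
python3 - <<'E'
from h import *; go(.54,.03,.24,np.pi/2+.036)
E
```

```text
from [ 0.4698 -0.1905  0.2414] [ 3.139 -0.006  0.036] row [0.1564, -0.4355, 0.0024] [0.0044, -0.0013, -0.9997]
```

```bash
python3 -m pendant '[0.156,-0.435,0,0,0,-1,1,0.156,-0.435,0,0,0,-1,1,0.156,-0.435,0,0,0,-1,1,0.156,-0.435,0,0,0,-1,1,0.156,-0.435,0,0,0,-1,1,0.156,-0.435,0,0,0,-1,1,0.156,-0.435,0,0,0,-1,1,0.156,-0.435,0,0,0,-1,1,0.156,-0.435,0,0,0,-1,1,0.156,-0.435,0,0,0,-1,1,0.156,-0.435,0,0,0,-1,1,0.156,-0.435,0,0,0,-1,1]'
python3 - <<'E'
from h import *; import pickle
p=shot("wrist","w3.png"); pickle.dump(p,open("w3.pkl","wb"))
E
```

```text
time_s: 21.45
ee_pos: [0.5389, 0.0301, 0.2364]
eef_rot: [-3.141, 0.0, 1.608]
force: [-0.1, 0.1, 0.6]
grip_width: 0.0941
grip_force: 0.0
```

View pics/w3.png

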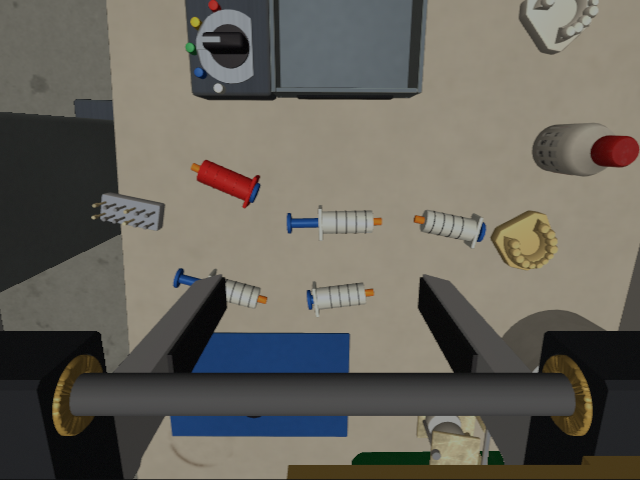

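```bash
python3 - <<'E'
from h import *; import pickle
p=shot("top","top2.png")
a=p["pixels"][:,:,::-1]; cv2.imwrite("pics/top2c.png",cv2.resize(a[150:420,400:640],None,fx=2.2,fy=2.2,interpolation=cv2.INTER_CUBIC))
print([(round(float(s["score"]),2),list(map(int,s["extent"]))) for s in silhouettes("syringe_1",p)])
w=pickle.load(open("w3.pkl","rb"))
for n,u,v in [("A",450,226),("Anoz",418,219),("Afl",480,232),("B",350,222),("Bnoz",381,222),("Bdisc",289,223),("C",340,296),("Cnoz",372,293),("Cdisc",311,299),("D",240,292),("Dnoz",265,299),("Ddisc",179,279),("Dfl",213,284)]:
    print(n,np.round(ray(w,u,v,.012)[:2],4))
E
```

```text
[(0.69, [310, 291, 324, 325]), (0.46, [319, 251, 326, 274])]
A [0.6744 0.0164]
Anoz [0.64   0.0226]
Afl [0.7069 0.0111]
B [0.5691 0.0167]
Bnoz [0.6016 0.0179]
Bdisc [0.5051 0.0132]
C [ 0.5627 -0.0671]
Cnoz [ 0.5977 -0.0622]
Cdisc [ 0.5308 -0.0718]
D [ 0.4525 -0.0665]
Dnoz [ 0.48   -0.0737]
Ddisc [ 0.3863 -0.0537]
Dfl [ 0.4231 -0.0582]
```

View pics/top2c.png

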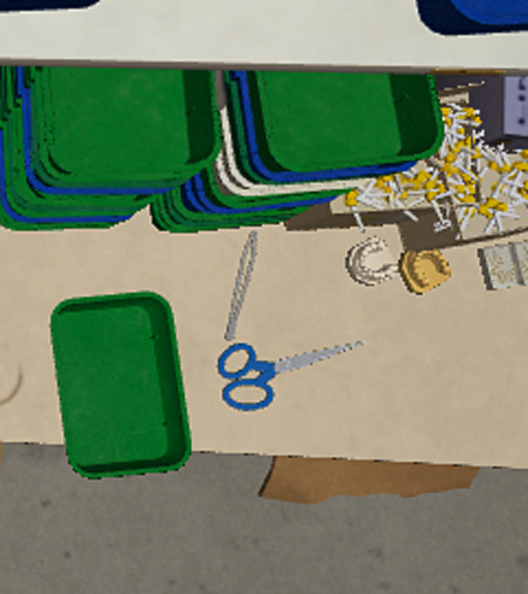

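```bash
python3 - <<'E'
from h import *; go(.567,.0162,.1,.049)
p=vision.camera("top")
c=[ray(p,400+x/2.2,150+y/2.2,.06)[:2] for x,y in((50,297),(163,290),(188,470),(70,477))]; c=np.array(c); print("pan",c.round(3),c.mean(0), np.arctan2(*(c[0]+c[1]-c[2]-c[3])[::-1]))
E
```

```text
from [0.5389 0.0301 0.2364] [-3.141 -0.     1.605] row [-0.0298, 0.0553, 0.2728] [-0.0001, 0.0001, 0.9905]
pan [[ 0.496 -0.341]
 [ 0.507 -0.482]
 [ 0.287 -0.507]
 [ 0.275 -0.362]] [ 0.39124986 -0.42313495] 0.10437442555041898
```

```bash
python3 -m pendant '[-0.03,0.055,0.09,0,0,0.99,0.3,-0.03,0.055,0.09,0,0,0.99,0.3,-0.03,0.055,0.09,0,0,0.99,0.3,-0.03,0.055,0.09,0,0,0.99,0.3,-0.03,0.055,0.09,0,0,0.99,0.3,-0.03,0.055,0.09,0,0,0.99,0.3,-0.03,0.055,0.09,0,0,0.99,0.3,-0.03,0.055,0.09,0,0,0.99,0.3,-0.03,0.055,0.09,0,0,0.99,0.3,-0.03,0.055,0.09,0,0,0.99,0.3,-0.03,0.055,0.09,0,0,0.99,0.3,-0.03,0.055,0.15,0,0,0.99,0.3]'
python3 - <<'E'
from h import *; go(.567,.0162,.004,.049)
p=shot("wrist","w4.png")
for s in silhouettes("syringe_1",p): print(s["score"],s["extent"],np.round(ray(p,*np.argwhere(s["region"]).mean(0)[::-1],.012),3))
E
```

```text
time_s: 22.85
ee_pos: [0.5687, 0.0161, 0.1644]
eef_rot: [3.141, -0.007, 0.049]
force: [1.5, -0.9, -0.3]
grip_width: 0.0607
grip_force: 0.0
from [0.5687 0.0161 0.1644] [ 3.141 -0.007  0.049] row [-0.0054, -0.0005, 0.3208] [0.0003, -0.0042, -0.0003]
0.76 [306.4, 47.7, 355.0, 148.4] [0.678 0.017 0.012]
0.75 [373.6, 343.1, 408.3, 423.0] [ 0.433 -0.059  0.012]
0.73 [400.1, 195.2, 437.4, 277.1] [ 0.559 -0.067  0.012]
0.69 [298.8, 189.0, 341.9, 299.0] [0.554 0.017 0.012]
0.65 [254.0, 321.8, 304.8, 372.4] [0.451 0.052 0.012]
```

```bash
python3 -m pendant '[-0.003,0,0.09,0,0,0,0.3,-0.003,0,0.18,0,0,0,0.3,-0.003,0,0.25,0,0,0,0.3,-0.003,0,0.3,0,0,0,0.3,-0.003,0,0.319,0,0,0,0.3,-0.003,0,0.319,0,0,0,0.3,-0.003,0,0.319,0,0,0,-1,-0.003,0,0.319,0,0,0,-1,-0.003,0,0.319,0,0,0,-1,-0.003,0,0.319,0,0,0,-1,-0.003,0,0.319,0,0,0,-1]' 15
python3 -m pendant '[0,0,-0.05,0,0,0,-1,0,0,-0.12,0,0,0,-1,0,0,-0.19,0,0,0,-1,0,0,-0.26,0,0,0,-1,0,0,-0.26,0,0,0,-1]'
python3 - <<'E'
from h import *; q=.036; b=np.array([.5523,.2487]); R=np.array([[np.cos(q),-np.sin(q)],[np.sin(q),np.cos(q)]])
for l in ((.013,-.045),(.013,.045)): print(b+R@l)
t=b+R@[.013,-.045]; go(*t,.13,.036); go(*t,.01,.036,[*t,.13,.036])
E
```

```text
time_s: 24.05
ee_pos: [0.5655, 0.0161, 0.0022]
eef_rot: [3.142, -0.0, 0.052]
force: [0.1, 0.2, -0.8]
grip_width: 0.0245
grip_force: 0.2
time_s: 24.55
ee_pos: [0.5674, 0.0161, 0.1368]
eef_rot: [3.141, -0.008, 0.052]
force: [-0.1, 0.1, -0.6]
grip_width: 0.0235
grip_force: 14.9
[0.56691123 0.20419706]
[0.56367193 0.29413874]
from [0.5674 0.0161 0.1368] [ 3.141 -0.008  0.052] row [0.0186, -0.3758, 0.0134] [0.0004, -0.0048, 0.0103]
from [0.5669 0.2042 0.13  ] [3.142 0.    0.036] row [0.0, -0.0, 0.24] [0.0, 0.0, 0.0]
```

```bash
python3 -m pendant '[0.004,-0.09,0.01,0,0,0.01,-1,0.009,-0.18,0.013,0,0,0.01,-1,0.014,-0.27,0.013,0,0,0.01,-1,0.018,-0.34,0.013,0,0,0.01,-1,0.018,-0.376,0.013,0,0,0.01,-1,0.018,-0.376,0.013,0,0,0.01,-1,0.018,-0.376,0.1,0,0,0.01,-1,0.018,-0.376,0.18,0,0,0.01,-1,0.018,-0.376,0.235,0,0,0.01,-1,0.018,-0.376,0.256,0,0,0.01,-1,0.018,-0.376,0.256,0,0,0.01,-1]'
```

```text
time_s: 25.65
ee_pos: [0.5647, 0.2028, 0.0045]
eef_rot: [3.141, 0.001, 0.035]
force: [0.1, -0.2, -0.5]
grip_width: 0.0234
grip_force: 15.0
```

```bash
python3 -m pendant '[0,0,0,0,0,0,-0.1,0,0,0,0,0,0,-0.1,0,0,0,0,0,0,-0.1,0,0,-0.08,0,0,0,-0.1,0,0,-0.17,0,0,0,-0.1,0,0,-0.26,0,0,0,0.3,0,0,-0.3,0,0,0,0.3,0,0,-0.3,0,0,0,0.3]'
python3 - <<'E'
from h import *; go(.446,-.0665,.15,-.21)
E
```

```text
time_s: 26.45
ee_pos: [0.5659, 0.2045, 0.1575]
eef_rot: [-3.14, -0.006, 0.036]
force: [0.1, 0.6, 0.5]
grip_width: 0.0602
grip_force: 0.0
from [0.5659 0.2045 0.1575] [-3.14  -0.006  0.036] row [-0.2593, 0.5329, 0.0127] [-0.0013, -0.0034, 0.1568]
```

```bash
python3 -m pendant '[-0.259,0.533,0.012,0,0,0.157,0.3,-0.259,0.533,0.012,0,0,0.157,0.3,-0.259,0.533,0.012,0,0,0.157,0.3,-0.259,0.533,0.012,0,0,0.157,0.3,-0.259,0.533,0.012,0,0,0.157,0.3,-0.259,0.533,0.012,0,0,0.157,0.3,-0.259,0.533,0.012,0,0,0.157,0.3,-0.259,0.533,0.012,0,0,0.157,0.3,-0.259,0.533,0.012,0,0,0.157,0.3]'
python3 - <<'E'
from h import *; go(.446,-.0665,.004,-.21)
p=shot("wrist","w5.png")
for s in silhouettes("syringe_1",p): print(s["score"],s["extent"],np.round(ray(p,*np.argwhere(s["region"]).mean(0)[::-1],.012),3))
E
```

```text
time_s: 27.35
ee_pos: [0.445, -0.0661, 0.1474]
eef_rot: [-3.141, 0.001, -0.21]
force: [-0.3, 1.1, 0.3]
grip_width: 0.0606
grip_force: 0.0
from [ 0.445  -0.0661  0.1474] [-3.141e+00  1.000e-03 -2.100e-01] row [0.0024, 0.0005, 0.2868] [-0.0001, 0.0005, 0.0003]
0.93 [263.2, 26.8, 320.6, 129.1] [ 0.562 -0.066  0.012]
0.75 [301.3, 183.0, 341.1, 306.7] [ 0.434 -0.063  0.012]
0.61 [155.8, 227.5, 210.4, 309.3] [0.443 0.055 0.012]
```

View pics/w5.png

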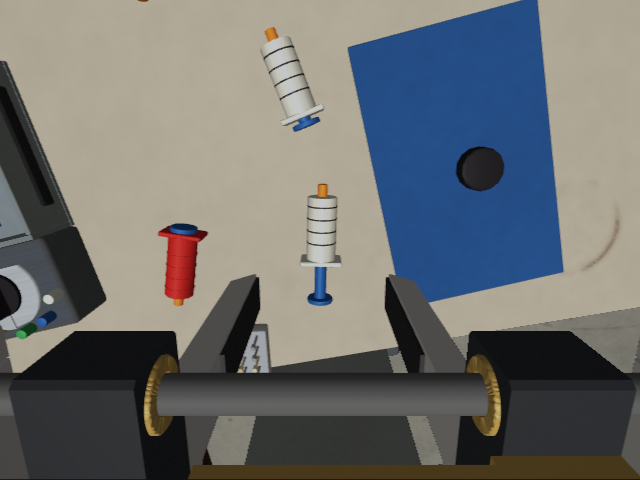

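```bash
python3 -m pendant '[0.002,0,0.08,0,0,0,-0.1,0.002,0,0.16,0,0,0,-0.1,0.002,0,0.22,0,0,0,-0.1,0.002,0,0.265,0,0,0,-0.1,0.002,0,0.285,0,0,0,-0.1,0.002,0,0.285,0,0,0,-0.1,0.002,0,0.285,0,0,0,-1,0.002,0,0.285,0,0,0,-1,0.002,0,0.285,0,0,0,-1,0.002,0,0.285,0,0,0,-1,0.002,0,0.285,0,0,0,-1,0.002,0,0.285,0,0,0,-1]' 15
python3 -m pendant '[0,0,-0.05,0,0,0,-1,0,0,-0.12,0,0,0,-1,0,0,-0.19,0,0,0,-1,0,0,-0.26,0,0,0,-1,0,0,-0.26,0,0,0,-1]'
python3 - <<'E'
from h import *; go(.5637,.2941,.135,.036)
E
```

```text
time_s: 28.65
ee_pos: [0.4466, -0.067, 0.0064]
eef_rot: [-3.141, -0.002, -0.21]
force: [-0.8, 2.2, 7.4]
grip_width: 0.0234
grip_force: 14.9
time_s: 29.15
ee_pos: [0.4478, -0.0674, 0.1398]
eef_rot: [3.141, -0.008, -0.21]
force: [0.2, -0.8, -1.1]
grip_width: 0.0237
grip_force: 14.9
from [ 0.4478 -0.0674  0.1398] [ 3.141 -0.008 -0.21 ] row [0.0759, -0.7554, 0.0101] [0.0007, -0.0048, -0.1567]
```

```bash
python3 -m pendant '[0.008,-0.08,0,0,0,-0.02,-1,0.016,-0.16,0,0,0,-0.04,-1,0.024,-0.24,0,0,0,-0.06,-1,0.032,-0.32,0,0,0,-0.08,-1,0.04,-0.4,0,0,0,-0.1,-1,0.048,-0.48,0,0,0,-0.12,-1,0.056,-0.56,0,0,0,-0.14,-1,0.064,-0.64,0,0,0,-0.157,-1,0.072,-0.71,0.01,0,0,-0.157,-1,0.076,-0.756,0.01,0,0,-0.157,-1,0.076,-0.756,0.01,0,0,-0.157,-1]'
python3 -m pendant '[0,0,0.08,0,0,0,-1,0,0,0.16,0,0,0,-1,0,0,0.22,0,0,0,-1,0,0,0.248,0,0,0,-1,0,0,0.248,0,0,0,-1]'
```

```text
time_s: 30.25
ee_pos: [0.5616, 0.297, 0.1288]
eef_rot: [3.141, 0.001, 0.039]
force: [-0.5, -0.3, -1.5]
grip_width: 0.0235
grip_force: 14.9
time_s: 30.75
ee_pos: [0.5617, 0.2938, 0.0057]
eef_rot: [3.141, 0.001, 0.036]
force: [0.5, -0.3, -0.6]
grip_width: 0.0233
grip_force: 15.0
```

```bash
python3 -m pendant '[0,0,0,0,0,0,-0.1,0,0,0,0,0,0,-0.1,0,0,0,0,0,0,-0.1,0,0,-0.08,0,0,0,-0.1,0,0,-0.17,0,0,0,-0.1,0,0,-0.26,0,0,0,-0.1,0,0,-0.3,0,0,0,-0.1,0,0,-0.3,0,0,0,-0.1]'
python3 - <<'E'
from h import *; go(.561,-.0674,.15,.1425)
E
```

```text
time_s: 31.55
ee_pos: [0.5631, 0.2953, 0.1604]
eef_rot: [-3.139, -0.006, 0.037]
force: [-0.0, 0.4, -0.5]
grip_width: 0.0421
grip_force: 0.0
from [0.5631 0.2953 0.1604] [-3.139 -0.006  0.037] row [-0.0307, 0.7249, 0.0189] [-0.0013, -0.0037, -0.0675]
```

```bash
python3 -m pendant '[-0.031,0.725,0.02,0,0,-0.067,-0.1,-0.031,0.725,0.02,0,0,-0.067,-0.1,-0.031,0.725,0.02,0,0,-0.067,-0.1,-0.031,0.725,0.02,0,0,-0.067,-0.1,-0.031,0.725,0.02,0,0,-0.067,-0.1,-0.031,0.725,0.02,0,0,-0.067,-0.1,-0.031,0.725,0.02,0,0,-0.067,-0.1,-0.031,0.725,0.02,0,0,-0.067,-0.1,-0.031,0.725,0.02,0,0,-0.067,-0.1,-0.031,0.725,0.02,0,0,-0.067,-0.1,-0.031,0.725,0.02,0,0,-0.067,-0.1]'
python3 - <<'E'
from h import *; go(.561,-.0674,.004,.1425)
p=shot("wrist","w6.png")
for s in silhouettes("syringe_1",p):
    u=np.argwhere(s["region"])[:,::-1].astype(np.float32); m=np.array([ray(p,*x,.012)[:2] for x in u[::5]])
    v=np.linalg.eigh(np.cov(m.T))[1][:,1]; print(s["score"],np.round(s["extent"]),m.mean(0).round(3),"ang",np.arctan(v[1]/v[0]).round(3))
E
```

```text
time_s: 32.65
ee_pos: [0.5596, -0.0664, 0.1462]
eef_rot: [-3.141, 0.0, 0.143]
force: [0.7, -0.6, -0.2]
grip_width: 0.0422
grip_force: 0.0
from [ 0.5596 -0.0664  0.1462] [-3.141  0.     0.143] row [0.0025, 0.0024, 0.2843] [-0.0002, 0.0002, 0.0006]
0.98 [304. 181. 344. 270.] [ 0.559 -0.066] ang 0.182
0.7 [208.   9. 270. 118.] [0.677 0.017] ang -0.152
0.68 [  0. 176.  18. 254.] [0.539 0.189] ang -0.017
```

```bash
python3 -m pendant '[0.002,0.001,0.08,0,0,0,-0.1,0.002,0.001,0.16,0,0,0,-0.1,0.002,0.001,0.22,0,0,0,-0.1,0.002,0.001,0.265,0,0,0,-0.1,0.002,0.001,0.281,0,0,0,-0.1,0.002,0.001,0.281,0,0,0,-0.1,0.002,0.001,0.281,0,0,0,-1,0.002,0.001,0.281,0,0,0,-1,0.002,0.001,0.281,0,0,0,-1,0.002,0.001,0.281,0,0,0,-1,0.002,0.001,0.281,0,0,0,-1]' 15
python3 -m pendant '[0,0,-0.05,0,0,0,-1,0,0,-0.12,0,0,0,-1,0,0,-0.19,0,0,0,-1,0,0,-0.28,0,0,0,-1,0,0,-0.28,0,0,0,-1]'
python3 - <<'E'
from h import *; q=.104; c=np.array([.391,-.423]); d=np.array([np.cos(q),np.sin(q)])
for l in (-.05,.03): print(c+d*l)
t=c-d*.05; go(*t,.145,q)
E
```

```text
time_s: 33.85
ee_pos: [0.5613, -0.0684, 0.0071]
eef_rot: [3.141, -0.002, 0.142]
force: [-0.4, 1.2, 7.7]
grip_width: 0.0237
grip_force: 15.0
time_s: 34.35
ee_pos: [0.563, -0.0688, 0.1522]
eef_rot: [3.138, -0.009, 0.142]
force: [1.1, -0.3, -1.0]
grip_width: 0.0236
grip_force: 15.0
[ 0.34127016 -0.42819063]
[ 0.42083791 -0.41988562]
from [ 0.563  -0.0688  0.1522] [ 3.138 -0.009  0.142] row [-0.5407, 0.6489, 0.0115] [0.0019, -0.0058, 0.024]
```

```bash
python3 -m pendant '[-0.05,0.06,0.01,0,0,0,-1,-0.1,0.12,0.01,0,0,0,-1,-0.15,0.18,0.01,0,0,0,-1,-0.2,0.24,0.01,0,0,0,-1,-0.25,0.3,0.01,0,0,0,-1,-0.3,0.36,0.01,0,0,0,-1,-0.35,0.42,0.01,0,0,0,-1,-0.4,0.48,0.01,0,0,0,-1,-0.45,0.54,0.01,0,0,0.02,-1,-0.5,0.6,0.01,0,0,0.024,-1,-0.54,0.648,0.01,0,0,0.024,-1,-0.54,0.648,0.01,0,0,0.024,-1]'
python3 - <<'E'
from h import *; go(.341,-.428,.01,.104)
E
```

```text
time_s: 35.55
ee_pos: [0.3371, -0.4296, 0.1404]
eef_rot: [3.142, 0.0, 0.101]
force: [0.2, 0.4, 0.5]
grip_width: 0.0237
grip_force: 15.0
from [ 0.3371 -0.4296  0.1404] [3.142 0.    0.101] row [0.0082, -0.0024, 0.2609] [0.0, 0.0003, -0.0022]
```

```bash
python3 -m pendant '[0.004,0,0.08,0,0,0,-1,0.004,0,0.16,0,0,0,-1,0.004,0,0.22,0,0,0,-1,0.004,0,0.258,0,0,0,-1,0.004,0,0.262,0,0,0,-1,0.004,0,0.262,0,0,0,-1,0.004,0,0.262,0,0,0,-0.1,0.004,0,0.262,0,0,0,-0.1,0.004,0,0.262,0,0,0,-0.1,0.004,0,0.2,0,0,0,-0.1,0.004,0,0.12,0,0,0,-0.1,0.004,0,0.03,0,0,0,-0.1]'
python3 -m pendant '[0,0,-0.08,0,0,0,0,0,0,-0.1,0,0,0,0]'
python3 - <<'E'
from h import *; go(.55,-.10,.17,-.16); go(.676,.0166,.15,-.16,[.55,-.10,.17,-.16])
E
```

```text
time_s: 36.75
ee_pos: [0.3408, -0.4266, 0.1271]
eef_rot: [-3.141, 0.001, 0.104]
force: [-0.2, -0.0, 1.3]
grip_width: 0.0422
grip_force: 0.0
time_s: 36.95
ee_pos: [0.342, -0.4282, 0.181]
eef_rot: [3.135, -0.004, 0.104]
force: [-0.2, 0.5, -0.3]
grip_width: 0.0469
grip_force: 0.0
from [ 0.342  -0.4282  0.181 ] [ 3.135 -0.004  0.104] row [0.4818, -0.6099, 0.0199] [0.0037, -0.0028, 0.168]
from [ 0.55 -0.1   0.17] [ 3.142  0.    -0.16 ] row [0.2116, -0.2704, 0.04] [0.0, 0.0, 0.0]
```

```bash
python3 -m pendant '[0.482,-0.61,0.02,0,0,0.168,0.1,0.482,-0.61,0.02,0,0,0.168,0.1,0.482,-0.61,0.02,0,0,0.168,0.1,0.482,-0.61,0.02,0,0,0.168,0.1,0.482,-0.61,0.02,0,0,0.168,0.1,0.482,-0.61,0.02,0,0,0.168,0.1,0.482,-0.61,0.02,0,0,0.168,0.1,0.482,-0.61,0.02,0,0,0.168,0.1,0.482,-0.61,0.02,0,0,0.168,0.1,0.482,-0.61,0.02,0,0,0.168,0.1]'
python3 -m pendant '[0.211,-0.27,0.04,0,0,0,0.1,0.211,-0.27,0.04,0,0,0,0.1,0.211,-0.27,0.04,0,0,0,0.1,0.211,-0.27,0.04,0,0,0,0.1,0.211,-0.27,0.04,0,0,0,0.1,0.211,-0.27,0.04,0,0,0,0.1]'
python3 - <<'E'
from h import *; go(.676,.0166,.004,-.16)
p=shot("wrist","w7.png")
for s in silhouettes("syringe_1",p):
    u=np.argwhere(s["region"])[:,::-1].astype(np.float32); m=np.array([ray(p,*x,.012)[:2] for x in u[::5]])
    v=np.linalg.eigh(np.cov(m.T))[1][:,1]; print(s["score"],np.round(s["extent"]),m.mean(0).round(3),"ang",np.arctan(v[1]/v[0]).round(3))
E
```

```text
time_s: 37.95
ee_pos: [0.549, -0.0982, 0.1653]
eef_rot: [3.141, 0.001, -0.158]
force: [-0.3, -0.1, -0.5]
grip_width: 0.0518
grip_force: 0.0
time_s: 38.55
ee_pos: [0.6743, 0.0163, 0.1455]
eef_rot: [3.141, 0.001, -0.161]
force: [-0.5, 0.2, 0.3]
grip_width: 0.0519
grip_force: 0.0
from [0.6743 0.0163 0.1455] [ 3.141e+00  1.000e-03 -1.610e-01] row [0.0035, -0.0012, 0.283] [0.0002, 0.0006, -0.0006]
0.79 [303. 185. 343. 278.] [0.676 0.017] ang -0.185
0.68 [309. 434. 347. 466.] [0.462 0.047] ang 0.013
0.62 [ 22. 362.  45. 439.] [0.548 0.306] ang -0.283
```

View pics/w7.png

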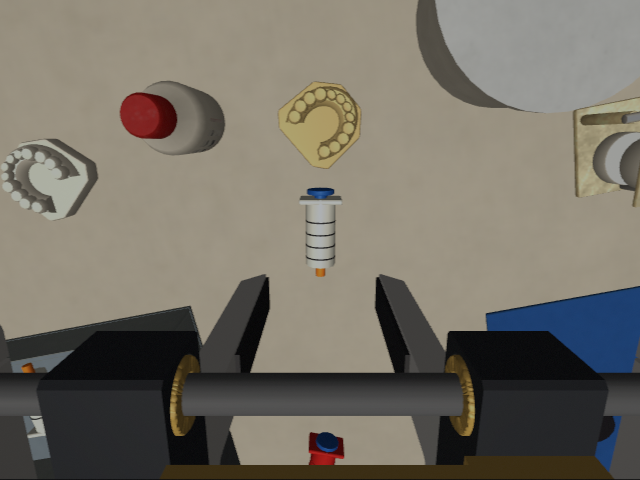

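```bash
python3 -m pendant '[0,0,0.08,0,0,0,0,0,0,0.16,0,0,0,0,0,0,0.22,0,0,0,0,0,0,0.265,0,0,0,0,0,0,0.28,0,0,0,0,0,0,0.28,0,0,0,0,0,0,0.28,0,0,0,-1,0,0,0.28,0,0,0,-1,0,0,0.28,0,0,0,-1,0,0,0.28,0,0,0,-1,0,0,0.28,0,0,0,-1]' 15
python3 -m pendant '[0,0,-0.05,0,0,0,-1,0,0,-0.12,0,0,0,-1,0,0,-0.19,0,0,0,-1,0,0,-0.28,0,0,0,-1,0,0,-0.3,0,0,0,-1]'
python3 - <<'E'
from h import *; go(.55,-.15,.155,-.05); go(.431,-.419,.155,.104,[.55,-.15,.155,-.05])
E
```

```text
time_s: 39.75
ee_pos: [0.6752, 0.0178, 0.0069]
eef_rot: [-3.142, -0.001, -0.16]
force: [-1.7, -0.2, 6.6]
grip_width: 0.0235
grip_force: 15.0
time_s: 40.25
ee_pos: [0.6765, 0.0179, 0.1618]
eef_rot: [-3.141, -0.008, -0.16]
force: [-0.0, 0.0, 0.3]
grip_width: 0.0235
grip_force: 15.0
from [0.6765 0.0179 0.1618] [-3.141 -0.008 -0.16 ] row [-0.1964, 0.3717, 0.0118] [-0.0004, -0.0049, -0.0699]
from [ 0.55  -0.15   0.155] [ 3.142  0.    -0.05 ] row [-0.2108, 0.5492, 0.0] [0.0, 0.0, -0.098]
```

```bash
python3 -m pendant '[-0.04,0.07,0.01,0,0,-0.01,-1,-0.08,0.14,0.01,0,0,-0.03,-1,-0.12,0.21,0.01,0,0,-0.05,-1,-0.16,0.28,0.01,0,0,-0.07,-1,-0.18,0.34,0.01,0,0,-0.07,-1,-0.196,0.372,0.01,0,0,-0.07,-1]'
python3 -m pendant '[-0.03,0.07,0,0,0,-0.02,-1,-0.06,0.14,0,0,0,-0.04,-1,-0.09,0.21,0,0,0,-0.06,-1,-0.12,0.28,0,0,0,-0.08,-1,-0.15,0.35,0,0,0,-0.098,-1,-0.18,0.42,0,0,0,-0.098,-1,-0.2,0.5,0,0,0,-0.098,-1,-0.21,0.549,0,0,0,-0.098,-1,-0.21,0.549,0,0,0,-0.098,-1]'
python3 - <<'E'
from h import *; go(.431,-.419,.01,.104)
E
```

```text
time_s: 40.85
ee_pos: [0.5473, -0.1519, 0.1507]
eef_rot: [3.142, 0.0, -0.052]
force: [0.4, 1.0, -1.2]
grip_width: 0.0239
grip_force: 15.0
time_s: 41.75
ee_pos: [0.429, -0.4212, 0.1502]
eef_rot: [-3.141, 0.0, 0.101]
force: [0.6, 0.7, -0.7]
grip_width: 0.0235
grip_force: 15.0
from [ 0.429  -0.4212  0.1502] [-3.141  0.     0.101] row [0.0046, -0.0039, 0.2804] [-0.0002, 0.0003, -0.0018]
```

```bash
python3 -m pendant '[0.004,-0.003,0.08,0,0,0,-1,0.004,-0.003,0.16,0,0,0,-1,0.004,-0.003,0.22,0,0,0,-1,0.004,-0.003,0.262,0,0,0,-1,0.004,-0.003,0.281,0,0,0,-1,0.004,-0.003,0.281,0,0,0,-1,0.004,-0.003,0.281,0,0,0,-0.1,0.004,-0.003,0.281,0,0,0,-0.1,0.004,-0.003,0.281,0,0,0,-0.1,0.004,-0.003,0.22,0,0,0,-0.1,0.004,-0.003,0.13,0,0,0,-0.1,0.004,-0.003,0.04,0,0,0,-0.1]'
python3 - <<'E'
from h import *; go(.33,-.2,.25,.5)
E
```

```text
time_s: 42.95
ee_pos: [0.4315, -0.4172, 0.1327]
eef_rot: [-3.141, 0.0, 0.104]
force: [0.5, 0.1, -0.9]
grip_width: 0.0425
grip_force: 0.0
from [ 0.4315 -0.4172  0.1327] [-3.141  0.     0.104] row [-0.1569, -0.4532, -0.2345] [-0.0002, 0.0001, -0.2522]
```

```bash
python3 -m pendant '[0,0,-0.1,0,0,0,0,-0.04,-0.11,-0.2,0,0,-0.06,0,-0.157,-0.453,-0.235,0,0,-0.252,0,-0.157,-0.453,-0.235,0,0,-0.252,0,-0.157,-0.453,-0.235,0,0,-0.252,0,-0.157,-0.453,-0.235,0,0,-0.252,0,-0.157,-0.453,-0.235,0,0,-0.252,0,-0.157,-0.453,-0.235,0,0,-0.252,0]'
python3 - <<'E'
from h import *
p=vision.camera("top"); a=p["pixels"][:,:,::-1]
f=lambda y0,y1,x0,x1,s:cv2.resize(a[y0:y1,x0:x1],None,fx=s,fy=s,interpolation=cv2.INTER_CUBIC)
cv2.imwrite("pics/fin.png",np.hstack([f(170,370,160,340,2.2),f(170,370,340,500,2.2)]))
E
```

```text
time_s: 43.75
ee_pos: [0.3302, -0.2, 0.2495]
eef_rot: [3.139, -0.001, 0.501]
force: [0.0, -0.9, 0.1]
grip_width: 0.0471
grip_force: 0.0
```

View pics/fin.png

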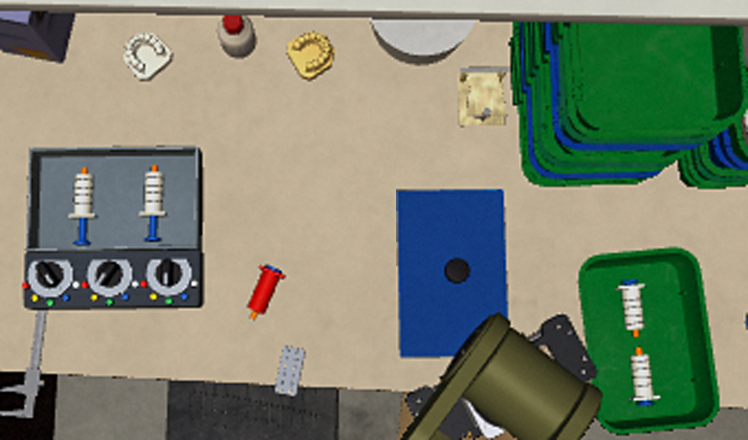

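```bash
python3 -c "
from station import order; print(order.hand_in())"
```

```text
the job is handed in; nothing more can be done
None
```

The job is handed in at 44 s of robot time: the last picture showed the dials at the code, the lid flat on the worktop, both filled syringes in the lock box and both spent ones in the pan (only four syringes were there), and no bystander visibly moved; the hand-in call gave no verdict.

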